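# Mount the tube carrier on the mixer drive

## Task

Pick up the tube carrier by its square collar and lower it, clips up, over the drive's shaft; turn it on the shaft until the slot in its flange finds the drive pin, and let it down until it lies fully home, flat on the hub, then let go. Be gentle, with no dropping and no forcing: the drive's bearing must never take a push or a knock of more than 60 N, and a light press of a few newtons is all it needs. Leave the tube rack, jar, timer and spanner where they are.

Things in the scene. Friction and masses are not known exactly. Their poses are not given: they have to be found in the camera images.
- collar (a point): Middle of the tube carrier's square collar, on the bore's axis, 30 mm above the carrier's underside; z up along the bore, x towards the slot. Collar 34 x 34 mm, sides square to x and y, from 6 to 54 mm above the underside; grip either pair of opposite sides. Carrier: aluminium, 0.28 to 0.56 kg, loose, flat on the bench and clips up at the start. Round bore right through, 18.5 mm.
- underside (a point): Centre of the bore at the level of the carrier's underside; axes as for the collar. The flange is 6 mm thick, x = -58 to +74 mm, y = -58 to +58 mm (longer on the slot's side). Four upright clips of dark sheet steel on it, centred at x = +-42, y = +-43 mm, each 21 x 24 mm, reaching 52 mm above the underside.
- slot (a point): Centre of the drive pin's slot in the carrier's flange, at underside level, 50 mm from the bore's axis along the carrier's x. It goes right through the flange and measures 14 mm along x, 11 mm along y. Axes as for the collar.
- seat (a point): Centre of the top face of the mixer drive's hub, an aluminium disc 120 mm across, 97 mm above the bench, where the shaft rises out of it; z up, x away from the sloping control panel. Home means the carrier's underside lies on this disc. The drive is fixed to the bench: grey housing 80 mm tall, about 216 x 190 mm.
- shaft_top (a point): Top of the drive's steel shaft, 60 mm above the seat; axes as for the seat. The shaft is 16 mm thick, its top 10 mm tapering to 7 mm. It does not turn.
- pin_arc (a point): Middle of the arc on which the steel drive pin's top can lie: 50 mm from the shaft's axis along the seat's x, 12 mm above the disc. The pin is 8 mm thick, 12 mm tall. It stands up to 0.4 rad either way round from here, the exact angle not given: look for it, or feel for it by turning the carrier with its underside resting lightly on the pin. A brake holds hub and pin still.
- rack: White tube rack 75 x 200 x 45 mm with capped tubes 84 mm tall, loose; not to be moved. Origin under its centre.
- jar: Amber jar with white lid, 64 mm across, 90 mm tall, loose; not to be moved. Origin under its centre.
- timer: White bench timer 45 x 75 x 18 mm, loose; not to be moved. Origin under its centre.
- spanner: Steel spanner 150 mm long lying flat on the bench, loose; not to be moved. Its x lies along it.
Not all that is in view belongs to the job. There is more than one size of the part that bears collar; the job needs the smallest.

How it is judged:
By the outcome, as a careful person would: the job done as asked, in the order asked, and still so for the second after the job is handed in, with the robot touching nothing.
It also fails if it takes over 72 s, if anything falls off the work surface, if the arm or the gripper's body presses on something with over 40 N, if the wrist force passes 120 N, or if a joint passes its speed limit or range.

## Robot

A 6-joint arm with a two-finger parallel gripper is mounted at the origin on the work surface. World frame = base frame: x ahead of the robot, y to its left, z up, the work surface at z = 0. Lengths are in m, angles in rad, forces in N, time in s.
With the tool pointing down it reaches from about 0.275 to 0.85 m from the base axis. Payload 5.2 kg.
Tool frame: the origin (TCP) lies at the very end of the fingers, on their centre line; the grasp point (between the pads) lies robot.hold_point_z behind it (robot.hold_point_z is the distance from the TCP to the grasp point, in m); y points along the fingers, z is the direction in which the jaws open and shut, and the axes are right-handed (so a half turn about y gives the same grasp; the last joint's range is limited). The gripper opens to 85 mm and grips with 20 to 120 N. Pads are 22 mm wide; open, the fingers measure 114 mm over their backs; the gripper's body (76 mm by 85 mm) begins 54 mm behind the grasp point. The pads swing forward as they close: fully open they stand 13 mm farther back than shut.
Start: joints at [-1.386, 0.259, 1.535, -0, 1.348, -0.203], TCP at [0.208, -0.509, 0.195] pointing down, gripper open.
Joint ranges: [-3.14, 3.14], [-0.91, 2.08], [0.19, 2.58], [-1.22, 4.36], [0.22, 2.71], [-3.12, 3.12]. Speed limits (rad/s): [2.57, 2.57, 3.14, 3.14, 3.14, 3.14].

## Interface

Orientations are given as a unit quaternion [x, y, z, w].
In Python, from workcell import robot gives the robot as it stands.
- The arm moves only by the tool servo_tool, never from a script. Its argument "steps" is a list of rows, each an object of numbers: "x", "y", "z": the shift along the tool's x, y, z in m; "ax", "ay", "az": the turn, a rotation vector about the tool's x, y, z in degrees; "fingers": the closure in counts, from 0 (fully open) to 255 (shut). In form: [{"x": .., "y": .., "z": .., "ax": .., "ay": .., "az": .., "fingers": ..}, ...]. A call has 1 to 12 rows; each row shifts and turns the pose as measured when the row begins, along the tool's axes as they then stand; what a row does not reach is not made up. A row lasts 1/12 s, in which the tool goes at most 41.7 mm and 7.16 degrees, less where a joint would pass 70% of its speed; a pose out of reach is approached as far as the arm can. A call with a gripper value outside its range is refused whole. The fingers move at their own pace and stop on an object; the grip force is fixed at half the most. Time passes only in rows, so rows that do not move let the fingers close. It gives the time, the measured TCP pose, the force and the opening at its end, in the units of the state.
- robot.sense(): the state, without advancing time (a new reading comes with each control period).
- robot.capture(name): name is "side" or "top" or "wrist"; returns the picture (400x640x3 uint8, red, green, blue); there is no depth.
- robot.camera_model(name): a dict with "camera_matrix" (3x3 intrinsics, pixels), "R" (3x3) and "t" (3): a world point X has camera coordinates R X + t. Camera axes: x right, y down, z forward; pixel columns grow to the right and rows downward; lengths in m; the calibration is good to about 2 mm. A picture is of the moment at which its call begins: read the wrist's pose just before it. camera_model takes no time and is no camera call; for the wrist camera it gives the pose at the moment of the call.
- robot.job_done(): hands the job in, once; it reports no verdict.
Trained networks look in the newest picture that a camera, given by its name, has taken for a name from the list of things; names that differ only in an ending like _2 or _b are one class to them, and where a whole thing is asked for, a point or a joint stands for the part that bears it (a point fixed in the world has none). Each returns a list of dicts, best first, with "p" (0 to 1); they miss things now and then, are a little off and sometimes report something else, mostly with a low value. They report only what shows in the picture. A call takes as long as a camera call. They do not tell look-alikes from the thing itself.
- robot.regions_of(label, camera): "region" (400x640 bool, what is visible of it) and "box" ([centre column, centre row, width, height] in pixels, round what is visible of it).
The state is a dict: "t": time; "joints": joint angles; "qvel": joint speeds; "effort": joint torques, N m; "tcp_pos": TCP position; "tool_rot": TCP orientation; "wrist_force": force on the tool from outside, world axes, zero at the start; "ft_torque": the same for the moment, N m; "gripper_width": finger opening in m.
Only numpy, scipy, OpenCV 4.12 (cv2) and the standard library are available. Lean on these libraries where they do the work, as an engineer would, in place of code of your own. Each camera call takes 0.05 s, during which the arm holds its last target. There are 200 camera calls.

## Working session

There is one attempt and no reset: what is moved stays moved. The work goes in short steps, Python scripts to look and compute and a tool call to move; the robot and the scene stay as the last step left them, time stands still between calls to the robot, and variables do not carry over. Pictures are saved under pics/ and viewed, about 8 in all and at most 12, crops included, and the job is handed in when it is done.

Besides the shell and the picture viewer there is one more tool, called after ">>>" in YAML: its name, and indented under it one key for each argument. servo_tool: Moves the arm, as the interface text tells. Its arguments: {"type":"object","properties":{"steps":{"type":"array"}},"required":["steps"]}

```bash
mkdir -p pics && cat > h.py <<'E'
import numpy as np, cv2
from workcell import robot
from scipy.spatial.transform import Rotation as Ro
def snap(n,f):
    im=robot.capture(n); cv2.imwrite('pics/'+f,cv2.cvtColor(im,cv2.COLOR_RGB2BGR)); return im
def ray(n,u,v,z,m=None):
    m=m or robot.camera_model(n); R=np.array(m['R']);t=np.array(m['t'])
    d=R.T@np.linalg.inv(m['camera_matrix'])@[u,v,1]; c=-R.T@t
    return c+d*(z-c[2])/d[2]
def proj(n,X,m=None):
    m=m or robot.camera_model(n); X=np.atleast_2d(X)
    p=(np.array(m['R'])@X.T).T+np.array(m['t']); p=p@np.array(m['camera_matrix']).T
    return p[:,:2]/p[:,2:]
E
python3 - <<'E'
from h import *
s=robot.sense(); print({k:np.round(v,3) for k,v in s.items()}, robot.hold_point_z)
a=snap('top','top0.png'); 
for l in ['collar','slot','seat','shaft_top','pin_arc']:
    print(l,[(round(r['p'],2),np.round(r['box'])) for r in robot.regions_of(l,'top')])
b=snap('side','side0.png')
for l in ['collar','seat','pin_arc']:
    print(l,[(round(r['p'],2),np.round(r['box'])) for r in robot.regions_of(l,'side')])
for n in ('top','side'):
    m=robot.camera_model(n); print(n,-np.array(m['R']).T@np.array(m['t']),m['camera_matrix'][0])
E
```

```text
{'t': np.float64(0.0), 'joints': array([-1.386,  0.259,  1.536,  0.   ,  1.348, -0.203]), 'qvel': array([-0.001, -0.   ,  0.001, -0.001, -0.   , -0.001]), 'effort': array([ 1.0000e-03, -4.4602e+01, -2.9057e+01, -0.0000e+00,  1.1000e-02,
        0.0000e+00]), 'tcp_pos': array([ 0.208, -0.509,  0.194]), 'tool_rot': array([-0.136,  0.695, -0.693,  0.136]), 'wrist_force': array([-0.134, -0.011, -0.523]), 'ft_torque': array([0.03 , 0.005, 0.032]), 'gripper_width': np.float64(0.085)} 0.0187
collar [(0.8, array([461., 184.,  86.,  83.])), (0.57, array([374., 209.,  54.,  64.]))]
slot [(0.93, array([372., 210.,  63.,  59.])), (0.86, array([386., 298.,  74.,  63.])), (0.6, array([460., 184.,  83.,  76.]))]
seat [(0.6, array([187., 204.,  82.,  91.]))]
shaft_top [(0.6, array([188., 204.,  83.,  90.]))]
pin_arc [(0.88, array([187., 206.,  84.,  89.]))]
collar [(0.88, array([417., 209.,  66.,  58.])), (0.85, array([315., 171.,  67.,  43.])), (0.56, array([324., 212.,  62.,  48.]))]
seat [(0.84, array([271., 347., 166., 106.]))]
pin_arc [(0.86, array([270., 346., 162., 107.]))]
top [ 0.37470025 -0.11899052  1.28657928] [484.06295141   0.         316.37779733]
side [0.42232695 0.65472269 0.53658249] [399.43569652   0.         320.19539989]
```

View pics/top0.png

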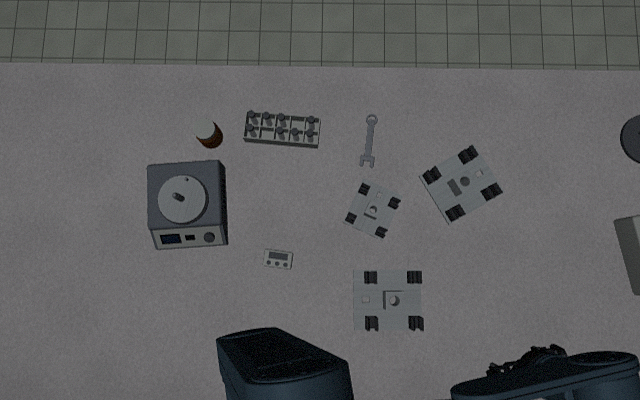

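View pics/side0.png

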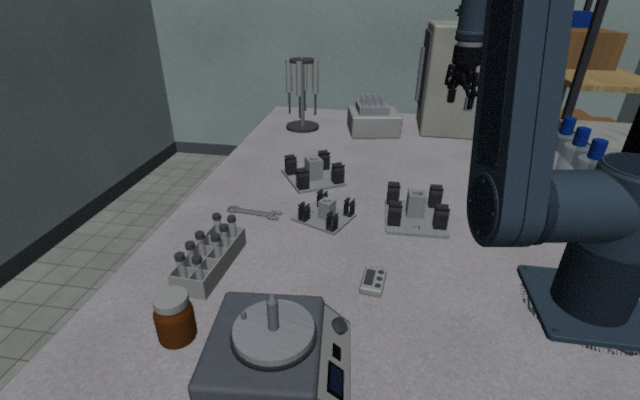

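Top picture: three carriers, at (372,210), (461,184) and (388,299). The one at (372,210) looks smallest (about 45–50 px, which fits 116–132 mm). The drive is at (183,200) with its panel towards the robot, and a pin-like dot shows at about (186,180). I'll confirm this in an enlarged crop.

```bash
python3 - <<'E'
from h import *
a=cv2.imread('pics/top0.png')
c1=cv2.resize(a[165:255,330:420],(540,540),interpolation=cv2.INTER_CUBIC)
c2=cv2.resize(a[165:245,140:180+40-0][:, :80],(540,540),interpolation=cv2.INTER_CUBIC) if 0 else cv2.resize(a[170:235,150:215],(540,540),interpolation=cv2.INTER_CUBIC)
s=cv2.convertScaleAbs(np.hstack([c1,c2]),alpha=1.6)
s=cv2.resize(s,(800,400)); cv2.imwrite('pics/crop1.png',s)
print('car',ray('top',372,210,.054),'big',ray('top',461,184,.05),'3',ray('top',388,299,.05))
print('seat est',ray('top',183,200,.097),'pin',ray('top',186,180,.109),'timer',ray('top',279,259,.018))
m=robot.camera_model('side'); print('seat side',ray('side',274,334,.097),'shaft side',ray('side',272,294,.157),'pin side',ray('side',243,314,.109))
E
```

```text
car [ 0.53623988 -0.23833325  0.054     ] big [ 0.60876613 -0.46802822  0.05      ] 3 [ 0.3132095  -0.27940692  0.05      ]
seat est [0.54701631 0.23688145 0.097     ] pin [0.59566271 0.22893262 0.109     ] timer [ 0.40775177 -0.00041629  0.018     ]
seat side [0.5455773  0.25542267 0.097     ] shaft side [0.54999099 0.23955169 0.157     ] pin side [0.59704236 0.23645273 0.109     ]
```

View pics/crop1.png

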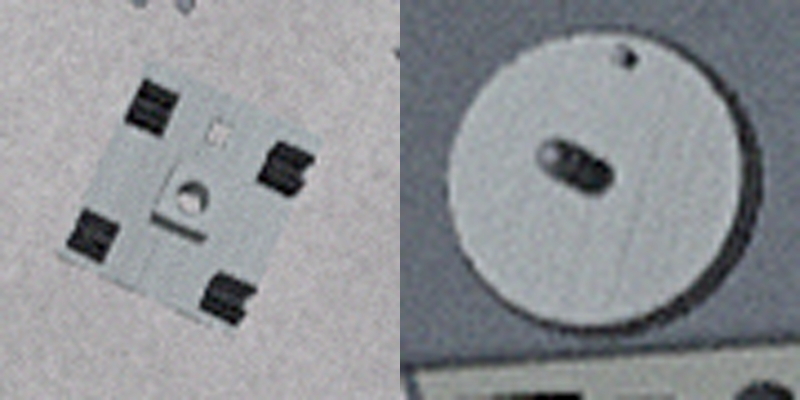

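Left crop: the carrier's bore is at about px (372.7,209.5) and its slot at about (378.8,194.7). Right crop: the hub centre is at about (182.2,198.9), the shaft tip at about (174.9,194.9) and the pin top at about (186.4,178.7).

```bash
python3 - <<'E'
from h import *
b=ray('top',372.7,209.5,.054); s=ray('top',378.8,194.7,.006)
d=s-b; print('bore',b,'slot',s,'dist',np.hypot(d[0],d[1]),'yaw',np.degrees(np.arctan2(d[1],d[0])))
# corners in crop (flange top): 
cs=[(145,65),(322,138),(240,328),(57,255)]
P=np.array([ray('top',330+x/400*90,165+y/400*90,.006) for x,y in cs]); print('sides',[np.linalg.norm(P[i]-P[(i+1)%4]) for i in range(4)])
e=P[0]-P[3]; print('yaw edges',np.degrees(np.arctan2(e[1],e[0])),'centre',P.mean(0))
h=ray('top',182.2,198.9,.097); t=ray('top',174.9,194.9,.157); p=ray('top',186.4,178.7,.109)
print('hub',h,'tip',t,'pin',p,np.hypot(*(p-t)[:2]),np.degrees(np.arctan2(*(p-t)[1::-1])))
T=robot.sense()['tool_rot']; print(Ro.from_quat(T).as_matrix())
m=robot.camera_model('wrist'); print(Ro.from_quat(T).as_matrix().T@(-np.array(m['R']).T@m['t']-robot.sense()['tcp_pos']), Ro.from_quat(T).as_matrix().T@np.array(m['R']).T)
E
```

```text
bore [ 0.53756501 -0.24011933  0.054     ] slot [ 0.58412044 -0.26099091  0.006     ] dist 0.05101990135558262 yaw -24.147496125186514
sides [np.float64(0.11476552592850314), np.float64(0.12514338726413712), np.float64(0.11664112199140983), np.float64(0.1274020413222596)]
yaw edges -23.963873422607595 centre [ 0.54512983 -0.24555043  0.006     ]
hub [0.54975515 0.23906164 0.097     ] tip [0.5502098  0.23902082 0.157     ] pin [0.59896851 0.22813513 0.109     ] 0.04995908855886385 -12.585259255369625
[[-9.25742033e-01 -4.77801868e-06  3.78155640e-01]
 [-3.78155639e-01  8.97985305e-05 -9.25742029e-01]
 [-2.95346081e-05 -9.99999996e-01 -8.49371089e-05]]
[-0.08130105 -0.17979081  0.00044382] [[-2.72733606e-04  9.48624076e-01  3.16405259e-01]
 [-1.06004201e-03 -3.16405367e-01  9.48623487e-01]
 [ 9.99999401e-01 -7.66813630e-05  1.09187575e-03]]
```

>>> servo_tool:
  steps:
    - {"x": -0.037,"z": -0.0113}
    - {"x": -0.037,"z": -0.0113}
    - {"x": -0.037,"z": -0.0113}
    - {"x": -0.037,"z": -0.0113}
    - {"x": -0.037,"z": -0.0113}
    - {"x": -0.037,"z": -0.0113}
    - {"x": -0.037,"z": -0.0113}
    - {"x": -0.037,"z": -0.0113}
    - {"x": -0.037,"z": -0.0113}
    - {"x": -0.037,"z": -0.0113}
    - {"x": -0.037,"z": -0.0113}

```text
invalid input
```

>>> servo_tool:
  steps:
    - {"ay": 6.6}
    - {"ay": 6.6}
    - {"ay": 6.6}
    - {"ay": 6.6}
    - {"ay": 6.6}
    - {"ay": 6.6}
    - {"ay": 6.6}
    - {}

```text
invalid input
```

>>> servo_tool:
  steps:
    - {"x": -0.037,"y": 0,"z": -0.0113,"ax": 0,"ay": 0,"az": 0,"fingers": 0}
    - {"x": -0.037,"y": 0,"z": -0.0113,"ax": 0,"ay": 0,"az": 0,"fingers": 0}
    - {"x": -0.037,"y": 0,"z": -0.0113,"ax": 0,"ay": 0,"az": 0,"fingers": 0}
    - {"x": -0.037,"y": 0,"z": -0.0113,"ax": 0,"ay": 0,"az": 0,"fingers": 0}
    - {"x": -0.037,"y": 0,"z": -0.0113,"ax": 0,"ay": 0,"az": 0,"fingers": 0}
    - {"x": -0.037,"y": 0,"z": -0.0113,"ax": 0,"ay": 0,"az": 0,"fingers": 0}
    - {"x": -0.037,"y": 0,"z": -0.0113,"ax": 0,"ay": 0,"az": 0,"fingers": 0}
    - {"x": -0.037,"y": 0,"z": -0.0113,"ax": 0,"ay": 0,"az": 0,"fingers": 0}
    - {"x": -0.037,"y": 0,"z": -0.0113,"ax": 0,"ay": 0,"az": 0,"fingers": 0}
    - {"x": -0.037,"y": 0,"z": -0.0113,"ax": 0,"ay": 0,"az": 0,"fingers": 0}
    - {"x": -0.037,"y": 0,"z": -0.0113,"ax": 0,"ay": 0,"az": 0,"fingers": 0}

```text
t: 1.42
tcp_pos: [0.5466, -0.2379, 0.1944]
tool_rot: [0.131, -0.693, 0.697, -0.13]
wrist_force: [0.4, -1.0, 0.6]
gripper_width: 0.0852
```

>>> servo_tool:
  steps:
    - {"x": 0,"y": 0,"z": 0,"ax": 0,"ay": 6.6,"az": 0,"fingers": 0}
    - {"x": 0,"y": 0,"z": 0,"ax": 0,"ay": 6.6,"az": 0,"fingers": 0}
    - {"x": 0,"y": 0,"z": 0,"ax": 0,"ay": 6.6,"az": 0,"fingers": 0}
    - {"x": 0,"y": 0,"z": 0,"ax": 0,"ay": 6.6,"az": 0,"fingers": 0}
    - {"x": 0,"y": 0,"z": 0,"ax": 0,"ay": 6.6,"az": 0,"fingers": 0}
    - {"x": 0,"y": 0,"z": 0,"ax": 0,"ay": 6.6,"az": 0,"fingers": 0}
    - {"x": 0,"y": 0,"z": 0,"ax": 0,"ay": 6.6,"az": 0,"fingers": 0}
    - {"x": 0,"y": 0,"z": 0,"ax": 0,"ay": 0,"az": 0,"fingers": 0}

```text
t: 2.08
tcp_pos: [0.555, -0.2273, 0.1932]
tool_rot: [-0.162, -0.688, 0.69, 0.159]
wrist_force: [-0.2, 0.4, 0.6]
gripper_width: 0.0852
```

```bash
cat >> h.py <<'E'
def st():
    s=robot.sense(); M=Ro.from_quat(s['tool_rot']).as_matrix()
    print('t %.2f'%s['t'],'p',np.round(s['tcp_pos'],4),'th %.2f'%np.degrees(np.arctan2(M[1,2],M[0,2])),'down',np.round(M[:,1],4),'F',np.round(s['wrist_force'],1),'T',np.round(s['ft_torque'],2),'w %.4f'%s['gripper_width'])
    return s,M
def togo(x,y,th):
    s,M=st(); a=np.degrees(np.arctan2(M[1,2],M[0,2])); d=M.T@[x-s['tcp_pos'][0],y-s['tcp_pos'][1],0]
    print('tool x %.4f z %.4f ay %.2f'%(d[0],d[2],-((th-a+180)%360-180)))
E
python3 - <<'E'
from h import *
togo(.5376,-.2401,-114.1)
w=snap('wrist','w1.png'); m=robot.camera_model('wrist')
b=np.array([.5376,-.2401]);a=np.radians(-24.1);x=np.array([np.cos(a),np.sin(a)]);y=np.array([-x[1],x[0]])
for X,Y,Z in [(0,0,.054),(50,0,.006),(74,58,.006),(74,-58,.006),(-58,58,.006),(-58,-58,.006),(17,17,.054),(17,-17,.054)]:
    print((X,Y,Z),np.round(proj('wrist',[*(b+x*X/1e3+y*Y/1e3),Z],m)[0],1))
E
```

```text
t 2.08 p [ 0.555  -0.2273  0.1932] th -116.24 down [ 0.0023 -0.003  -1.    ] F [-0.2  0.4  0.6] T [-0.   -0.    0.01] w 0.0852
tool x 0.0100 z 0.0192 ay -2.14
(0, 0, 0.054) [337.2 181.9]
(50, 0, 0.006) [333.9 121.4]
(74, 58, 0.006) [275.   98.8]
(74, -58, 0.006) [392.   94.9]
(-58, 58, 0.006) [283.2 222. ]
(-58, -58, 0.006) [388.  218.9]
(17, 17, 0.054) [318.3 164.6]
(17, -17, 0.054) [355.5 163.5]
```

View pics/w1.png

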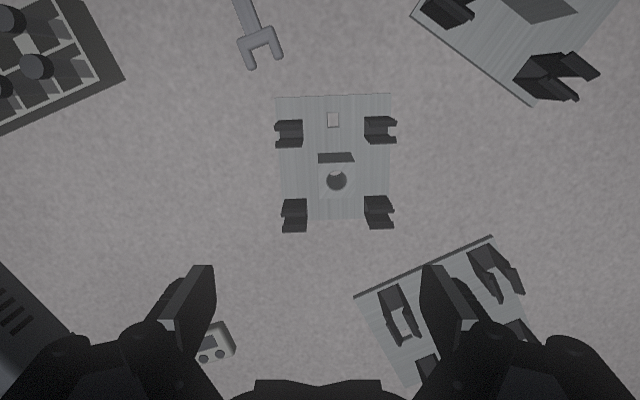

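Wrist view: the carrier's corners (275,97) and (391,94), slot (333,120) and bore (336,180) match the projected model within about 1.5 px. The size fits the smallest carrier and the pose is confirmed. Next I align and descend.

>>> servo_tool:
  steps:
    - {"x": 0.01,"y": 0,"z": 0.0192,"ax": 0,"ay": -2.1,"az": 0,"fingers": 0}
    - {"x": 0,"y": 0,"z": 0,"ax": 0,"ay": 0,"az": 0,"fingers": 0}
    - {"x": 0,"y": 0,"z": 0,"ax": 0,"ay": 0,"az": 0,"fingers": 0}

```text
t: 2.38
tcp_pos: [0.5375, -0.2402, 0.1931]
tool_rot: [-0.142, -0.692, 0.694, 0.14]
wrist_force: [-0.5, -0.1, -0.5]
gripper_width: 0.0857
```

```bash
cat >> h.py <<'E'
def tilt():
    s,M=st(); r=np.cross(M[:,1],[0,0,-1]); print('level ax %.3f az %.3f deg'%tuple(np.degrees(M.T@r)[[0,2]]))
E
python3 - <<'E'
from h import *
togo(.5376,-.2401,-114.1); tilt()
E
```

```text
t 2.38 p [ 0.5375 -0.2402  0.1931] th -113.03 down [ 0.0026 -0.0028 -1.    ] F [-0.5 -0.1 -0.5] T [-0.01  0.03 -0.01] w 0.0857
tool x 0.0000 z -0.0001 ay 1.07
t 2.38 p [ 0.5375 -0.2402  0.1931] th -113.03 down [ 0.0026 -0.0028 -1.    ] F [-0.5 -0.1 -0.5] T [-0.01  0.03 -0.01] w 0.0857
level ax -0.092 az -0.198 deg
```

>>> servo_tool:
  steps:
    - {"x": 0,"y": 0,"z": 0,"ax": -0.09,"ay": 1.07,"az": -0.2,"fingers": 0}
    - {"x": 0,"y": 0.03,"z": 0,"ax": 0,"ay": 0,"az": 0,"fingers": 0}
    - {"x": 0,"y": 0.03,"z": 0,"ax": 0,"ay": 0,"az": 0,"fingers": 0}
    - {"x": 0,"y": 0.03,"z": 0,"ax": 0,"ay": 0,"az": 0,"fingers": 0}
    - {"x": 0,"y": 0.02,"z": 0,"ax": 0,"ay": 0,"az": 0,"fingers": 0}
    - {"x": 0,"y": 0,"z": 0,"ax": 0,"ay": 0,"az": 0,"fingers": 0}
    - {"x": 0,"y": 0,"z": 0,"ax": 0,"ay": 0,"az": 0,"fingers": 0}

```text
t: 2.97
tcp_pos: [0.5422, -0.2411, 0.0827]
tool_rot: [-0.149, -0.691, 0.692, 0.144]
wrist_force: [0.8, -0.0, 0.1]
gripper_width: 0.0854
```

```bash
python3 - <<'E'
from h import *
togo(.5376,-.2401,-114.1); tilt()
E
```

```text
t 2.97 p [ 0.5422 -0.2411  0.0827] th -113.93 down [ 0.0072 -0.0033 -1.    ] F [ 0.8 -0.   0.1] T [-0.01 -0.05  0.04] w 0.0854
tool x 0.0046 z 0.0010 ay 0.17
t 2.97 p [ 0.5422 -0.2411  0.0827] th -113.93 down [ 0.0072 -0.0033 -1.    ] F [ 0.8 -0.   0.1] T [-0.01 -0.05  0.04] w 0.0854
level ax -0.009 az -0.453 deg
```

>>> servo_tool:
  steps:
    - {"x": 0.0046,"y": 0,"z": 0.001,"ax": 0,"ay": 0.17,"az": -0.45,"fingers": 0}
    - {"x": 0,"y": 0.01,"z": 0,"ax": 0,"ay": 0,"az": 0,"fingers": 0}
    - {"x": 0,"y": 0.01,"z": 0,"ax": 0,"ay": 0,"az": 0,"fingers": 0}
    - {"x": 0,"y": 0.01,"z": 0,"ax": 0,"ay": 0,"az": 0,"fingers": 0}
    - {"x": 0,"y": 0.01,"z": 0,"ax": 0,"ay": 0,"az": 0,"fingers": 0}
    - {"x": 0,"y": 0.01,"z": 0,"ax": 0,"ay": 0,"az": 0,"fingers": 0}
    - {"x": 0,"y": 0.005,"z": 0,"ax": 0,"ay": 0,"az": 0,"fingers": 0}
    - {"x": 0,"y": 0,"z": 0,"ax": 0,"ay": 0,"az": 0,"fingers": 0}
    - {"x": 0,"y": 0,"z": 0,"ax": 0,"ay": 0,"az": 0,"fingers": 0}

```text
t: 3.72
tcp_pos: [0.5407, -0.2418, 0.0271]
tool_rot: [-0.15, -0.691, 0.693, 0.145]
wrist_force: [0.1, 0.9, 0.7]
gripper_width: 0.0855
```

```bash
python3 - <<'E'
from h import *
togo(.5376,-.2401,-114.1); tilt()
E
```

```text
t 3.72 p [ 0.5407 -0.2418  0.0271] th -114.08 down [ 0.0059 -0.0042 -1.    ] F [0.1 0.9 0.7] T [0.06 0.03 0.01] w 0.0855
tool x 0.0035 z -0.0003 ay 0.02
t 3.72 p [ 0.5407 -0.2418  0.0271] th -114.08 down [ 0.0059 -0.0042 -1.    ] F [0.1 0.9 0.7] T [0.06 0.03 0.01] w 0.0855
level ax -0.082 az -0.410 deg
```

>>> servo_tool:
  steps:
    - {"x": 0.0035,"y": 0.006,"z": 0,"ax": -0.08,"ay": 0,"az": -0.4,"fingers": 0}
    - {"x": 0,"y": 0,"z": 0,"ax": 0,"ay": 0,"az": 0,"fingers": 0}
    - {"x": 0,"y": 0,"z": 0,"ax": 0,"ay": 0,"az": 0,"fingers": 0}

```text
t: 3.97
tcp_pos: [0.5375, -0.2405, 0.0209]
tool_rot: [-0.147, -0.692, 0.692, 0.147]
wrist_force: [0.5, 0.3, 0.4]
gripper_width: 0.0851
```

```bash
python3 - <<'E'
from h import *
togo(.5376,-.2401,-114.1); tilt()
E
```

```text
t 3.97 p [ 0.5375 -0.2405  0.0209] th -114.07 down [ 1.e-04 -0.e+00 -1.e+00] F [0.5 0.3 0.4] T [ 0.01 -0.02  0.01] w 0.0851
tool x 0.0001 z -0.0004 ay 0.03
t 3.97 p [ 0.5375 -0.2405  0.0209] th -114.07 down [ 1.e-04 -0.e+00 -1.e+00] F [0.5 0.3 0.4] T [ 0.01 -0.02  0.01] w 0.0851
level ax 0.001 az -0.005 deg
```

>>> servo_tool:
  steps:
    - {"x": 0,"y": 0,"z": 0,"ax": 0,"ay": 0,"az": 0,"fingers": 255}
    - {"x": 0,"y": 0,"z": 0,"ax": 0,"ay": 0,"az": 0,"fingers": 255}
    - {"x": 0,"y": 0,"z": 0,"ax": 0,"ay": 0,"az": 0,"fingers": 255}
    - {"x": 0,"y": 0,"z": 0,"ax": 0,"ay": 0,"az": 0,"fingers": 255}
    - {"x": 0,"y": 0,"z": 0,"ax": 0,"ay": 0,"az": 0,"fingers": 255}
    - {"x": 0,"y": 0,"z": 0,"ax": 0,"ay": 0,"az": 0,"fingers": 255}
    - {"x": 0,"y": 0,"z": 0,"ax": 0,"ay": 0,"az": 0,"fingers": 255}
    - {"x": 0,"y": 0,"z": 0,"ax": 0,"ay": 0,"az": 0,"fingers": 255}
    - {"x": 0,"y": 0,"z": 0,"ax": 0,"ay": 0,"az": 0,"fingers": 255}
    - {"x": 0,"y": 0,"z": 0,"ax": 0,"ay": 0,"az": 0,"fingers": 255}

```text
t: 4.8
tcp_pos: [0.5385, -0.2412, 0.0225]
tool_rot: [-0.148, -0.691, 0.692, 0.146]
wrist_force: [0.0, -0.7, -0.3]
gripper_width: 0.0001
```

```bash
python3 - <<'E'
from h import *
togo(.5376,-.2401,-114.1); tilt()
E
```

```text
t 4.80 p [ 0.5385 -0.2412  0.0225] th -114.07 down [ 0.0026 -0.0018 -1.    ] F [ 0.  -0.7 -0.3] T [-0.01 -0.   -0.04] w 0.0001
tool x 0.0013 z -0.0006 ay 0.03
t 4.80 p [ 0.5385 -0.2412  0.0225] th -114.07 down [ 0.0026 -0.0018 -1.    ] F [ 0.  -0.7 -0.3] T [-0.01 -0.   -0.04] w 0.0001
level ax -0.034 az -0.178 deg
```

The jaws closed on nothing, so I'm taking a look.

```bash
python3 - <<'E'
from h import *
a=snap('wrist','w2.png'); b=snap('top','top2.png');c=snap('side','side2.png')
c1=cv2.cvtColor(b[140:260,320:440],cv2.COLOR_RGB2BGR); c2=cv2.cvtColor(c[120:260,250:430],cv2.COLOR_RGB2BGR)
w=cv2.cvtColor(a,cv2.COLOR_RGB2BGR)
o=np.zeros((560,800,3),np.uint8); o[:260,:260]=cv2.resize(c1,(260,260)); o[:280,270:630]=cv2.resize(c2,(360,280)); o[285:560,:440]=cv2.resize(w,(440,275))
cv2.imwrite('pics/m2.png',cv2.convertScaleAbs(o,alpha=1.4))
E
```

```text
(no output)
```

View pics/m2.png

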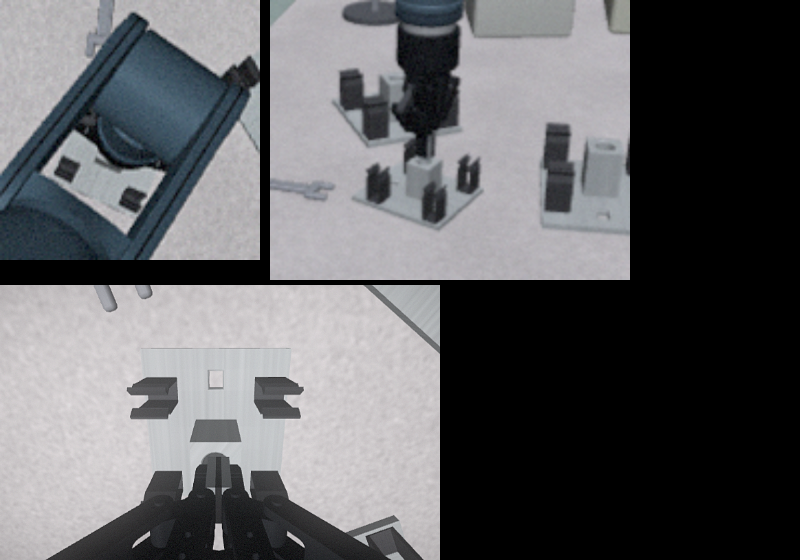

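```bash
python3 - <<'E'
from h import *
s,M=st(); p=s['tcp_pos']
print('tcp',proj('wrist',p),'grasp',proj('wrist',p-M[:,1]*.0187), 'side tcp',proj('side',p),proj('side',p-M[:,1]*.06))
b=np.array([.5376,-.2401]);a=np.radians(-24.1);x=np.array([np.cos(a),np.sin(a)]);y=np.array([-x[1],x[0]])
for X,Y,Z in [(0,0,.054),(50,0,.006),(74,58,.006),(74,-58,.006),(17,17,.054),(17,-17,.054),(17,17,.006),(17,-17,.006)]:
    print((X,Y,Z),np.round(proj('wrist',[*(b+x*X/1e3+y*Y/1e3),Z])[0],1),np.round(proj('side',[*(b+x*X/1e3+y*Y/1e3),Z])[0],1))
E
```

```text
t 4.95 p [ 0.5385 -0.2412  0.0225] th -114.08 down [ 0.0026 -0.0018 -1.    ] F [0.5 0.3 0.6] T [ 0.03 -0.03 -0.03] w 0.0004
tcp [[316.53308456 233.86967884]] grasp [[316.47298432 249.42348516]] side tcp [[326.33109864 210.6969219 ]] [[326.86286229 190.10967114]]
(0, 0, 0.054) [315.1 264.3] [326.9 200.2]
(50, 0, 0.006) [315.4 140.4] [310.7 211.1]
(74, 58, 0.006) [205.8  95.1] [290.5 217.6]
(74, -58, 0.006) [424.9  95.2] [315.2 200.2]
(17, 17, 0.054) [277.5 230.8] [317.7 201.1]
(17, -17, 0.054) [352.7 230.8] [324.8 196. ]
(17, 17, 0.006) [286.1 197.3] [317.5 217.3]
(17, -17, 0.006) [344.8 197.3] [324.5 211.9]
```

```bash
python3 - <<'E'
import cv2,numpy as np
a=cv2.imread('pics/w2.png')[80:400,170:470]; c=cv2.imread('pics/side2.png')[150:240,290:380]
o=np.hstack([cv2.resize(a,(469,500),interpolation=3),cv2.resize(c,(330,500)[0:1]+(330,),interpolation=3) if 0 else cv2.copyMakeBorder(cv2.resize(c,(330,330),interpolation=2),0,170,0,0,0)])
cv2.imwrite('pics/m3.png',cv2.convertScaleAbs(o,alpha=1.8,beta=20))
E
```

```text
(no output)
```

View pics/m3.png

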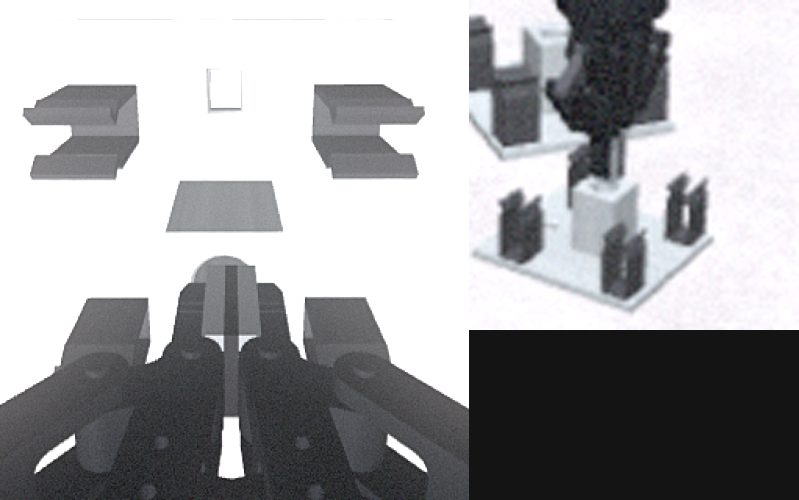

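```bash
python3 - <<'E'
from h import *
s,M=st(); p=s['tcp_pos']
for off in (0,.01,.0187,.025,.03,.035,.04,.045):
    q=[p+M@[-.011,-off,dz] for dz in (-.0075,.0075)]
    print(off,'z',round(q[0][2],4),np.round(proj('wrist',q),1).tolist(),'side',np.round(proj('side',p-M[:,1]*off),1).tolist())
# open tips in w1: pose t=2.08
E
```

```text
t 4.95 p [ 0.5385 -0.2412  0.0225] th -114.08 down [ 0.0026 -0.0018 -1.    ] F [0.5 0.3 0.6] T [ 0.03 -0.03 -0.03] w 0.0004
0 z 0.0225 [[302.6, 215.2], [330.4, 215.2]] side [[326.3, 210.7]]
0.01 z 0.0325 [[301.9, 222.3], [331.1, 222.3]] side [[326.4, 207.3]]
0.0187 z 0.0412 [[301.2, 229.2], [331.8, 229.2]] side [[326.5, 204.4]]
0.025 z 0.0475 [[300.6, 234.5], [332.3, 234.5]] side [[326.5, 202.3]]
0.03 z 0.0525 [[300.1, 239.1], [332.7, 239.1]] side [[326.6, 200.5]]
0.035 z 0.0575 [[299.6, 243.9], [333.2, 243.9]] side [[326.6, 198.8]]
0.04 z 0.0625 [[299.1, 249.0], [333.7, 249.0]] side [[326.7, 197.1]]
0.045 z 0.0675 [[298.5, 254.4], [334.2, 254.4]] side [[326.7, 195.4]]
```

The shut fingertips sit just above the collar top, at about z 0.056–0.06. Both the wrist view (tip row 249.6 against a predicted 215) and the side view (tip row about 199) show them 35–40 mm higher than the reported TCP. The hand position itself agrees with the picture. So I'll work with a tip offset of about 37 mm, open, go lower while watching the forces, and regrip.

>>> servo_tool:
  steps:
    - {"x": 0,"y": -0.01,"z": 0,"ax": 0,"ay": 0,"az": 0,"fingers": 0}
    - {"x": 0,"y": 0,"z": 0,"ax": 0,"ay": 0,"az": 0,"fingers": 0}
    - {"x": 0,"y": 0,"z": 0,"ax": 0,"ay": 0,"az": 0,"fingers": 0}
    - {"x": 0,"y": 0,"z": 0,"ax": 0,"ay": 0,"az": 0,"fingers": 0}
    - {"x": 0,"y": 0,"z": 0,"ax": 0,"ay": 0,"az": 0,"fingers": 0}
    - {"x": 0,"y": 0,"z": 0,"ax": 0,"ay": 0,"az": 0,"fingers": 0}
    - {"x": 0,"y": 0,"z": 0,"ax": 0,"ay": 0,"az": 0,"fingers": 0}
    - {"x": 0,"y": 0,"z": 0,"ax": 0,"ay": 0,"az": 0,"fingers": 0}

```text
t: 5.62
tcp_pos: [0.5387, -0.2413, 0.034]
tool_rot: [-0.149, -0.691, 0.692, 0.146]
wrist_force: [-0.5, -0.4, -0.2]
gripper_width: 0.0853
```

```bash
python3 - <<'E'
from h import *
a=snap('side','side3.png'); togo(.5376,-.2401,-114.1); tilt()
w=snap('wrist','w3.png')
o=np.vstack([cv2.resize(w,(640,400))[200:],cv2.resize(a[130:240,260:436],(640,400))])[:,:,::-1]
cv2.imwrite('pics/m4.png',cv2.convertScaleAbs(o,alpha=1.5,beta=10))
E
```

```text
t 5.67 p [ 0.5386 -0.2413  0.0339] th -114.08 down [ 0.0031 -0.0021 -1.    ] F [-0.7  0.9 -1.1] T [-0.03 -0.01 -0.02] w 0.0853
tool x 0.0014 z -0.0007 ay 0.02
t 5.67 p [ 0.5386 -0.2413  0.0339] th -114.08 down [ 0.0031 -0.0021 -1.    ] F [-0.7  0.9 -1.1] T [-0.03 -0.01 -0.02] w 0.0853
level ax -0.039 az -0.211 deg
```

View pics/m4.png

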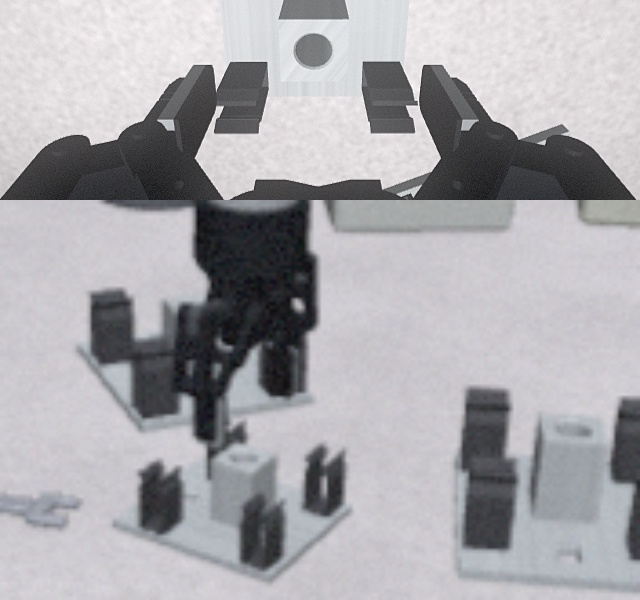

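```bash
python3 - <<'E'
from h import *
s,M=st(); p=s['tcp_pos']
print('bore wrist pred',proj('wrist',[.5376,-.2401,.054]))
for off in (0,.013,.03,.04,.05,.06):
    q=np.array([p+M@[x,-off,dz] for x in(-.011,.011) for dz in (-.0425,-.0505,.0425,.0505)])
    print(off,round(q[0][2],3),'W',np.round(proj('wrist',q[[0,1,2,3]])).tolist(),'S',np.round(proj('side',q)).tolist())
E
```

```text
t 5.72 p [ 0.5387 -0.2413  0.0339] th -114.07 down [ 0.0032 -0.0022 -1.    ] F [ 0.6 -0.6 -0.5] T [-0.05 -0.01 -0.  ] w 0.0855
bore wrist pred [[315.19458265 253.19869666]]
0 0.034 W [[238.0, 215.0], [223.0, 215.0], [395.0, 215.0], [410.0, 215.0]] S [[314.0, 212.0], [312.0, 214.0], [331.0, 199.0], [333.0, 198.0], [321.0, 215.0], [319.0, 216.0], [338.0, 202.0], [340.0, 200.0]]
0.013 0.047 W [[232.0, 225.0], [217.0, 225.0], [401.0, 225.0], [416.0, 225.0]] S [[314.0, 208.0], [312.0, 209.0], [331.0, 195.0], [333.0, 194.0], [321.0, 210.0], [319.0, 212.0], [339.0, 197.0], [340.0, 196.0]]
0.03 0.064 W [[224.0, 239.0], [207.0, 239.0], [409.0, 239.0], [426.0, 239.0]] S [[314.0, 202.0], [312.0, 203.0], [332.0, 189.0], [333.0, 188.0], [321.0, 204.0], [319.0, 206.0], [339.0, 191.0], [340.0, 190.0]]
0.04 0.074 W [[218.0, 249.0], [200.0, 249.0], [414.0, 249.0], [433.0, 249.0]] S [[314.0, 198.0], [312.0, 200.0], [332.0, 186.0], [333.0, 185.0], [321.0, 201.0], [320.0, 202.0], [339.0, 188.0], [341.0, 187.0]]
0.05 0.084 W [[212.0, 260.0], [192.0, 260.0], [421.0, 260.0], [440.0, 260.0]] S [[314.0, 195.0], [312.0, 196.0], [332.0, 182.0], [333.0, 181.0], [321.0, 197.0], [320.0, 198.0], [339.0, 185.0], [341.0, 183.0]]
0.06 0.094 W [[205.0, 273.0], [183.0, 273.0], [428.0, 273.0], [449.0, 273.0]] S [[314.0, 191.0], [312.0, 192.0], [332.0, 179.0], [334.0, 178.0], [321.0, 194.0], [320.0, 195.0], [339.0, 181.0], [341.0, 180.0]]
```

The open tips are at offset about 0.05, which fits the 37–40 mm short fingers plus the 13 mm swing. I'm going down in stages.

>>> servo_tool:
  steps:
    - {"x": 0.0014,"y": 0.01,"z": -0.0005,"ax": -0.04,"ay": 0,"az": -0.2,"fingers": 0}
    - {"x": 0,"y": 0.01,"z": 0,"ax": 0,"ay": 0,"az": 0,"fingers": 0}
    - {"x": 0,"y": 0.01,"z": 0,"ax": 0,"ay": 0,"az": 0,"fingers": 0}
    - {"x": 0,"y": 0.008,"z": 0,"ax": 0,"ay": 0,"az": 0,"fingers": 0}
    - {"x": 0,"y": 0,"z": 0,"ax": 0,"ay": 0,"az": 0,"fingers": 0}
    - {"x": 0,"y": 0,"z": 0,"ax": 0,"ay": 0,"az": 0,"fingers": 0}

```text
t: 6.22
tcp_pos: [0.5364, -0.2395, -0.0098]
tool_rot: [0.147, 0.692, -0.691, -0.148]
wrist_force: [-0.3, -0.0, 0.8]
gripper_width: 0.0853
```

```bash
python3 - <<'E'
from h import *
togo(.5376,-.2401,-114.1); tilt()
E
```

```text
t 6.22 p [ 0.5364 -0.2395 -0.0098] th -114.08 down [-0.0024  0.0017 -1.    ] F [-0.3 -0.   0.8] T [-0.01  0.   -0.03] w 0.0853
tool x -0.0013 z 0.0001 ay 0.02
t 6.22 p [ 0.5364 -0.2395 -0.0098] th -114.08 down [-0.0024  0.0017 -1.    ] F [-0.3 -0.   0.8] T [-0.01  0.   -0.03] w 0.0853
level ax 0.036 az 0.165 deg
```

A TCP of −10 mm with no contact confirms the offset. Next I lower slightly and close.

>>> servo_tool:
  steps:
    - {"x": -0.0013,"y": 0.008,"z": 0,"ax": 0.03,"ay": 0,"az": 0.16,"fingers": 0}
    - {"x": 0,"y": 0,"z": 0,"ax": 0,"ay": 0,"az": 0,"fingers": 0}
    - {"x": 0,"y": 0,"z": 0,"ax": 0,"ay": 0,"az": 0,"fingers": 255}
    - {"x": 0,"y": 0,"z": 0,"ax": 0,"ay": 0,"az": 0,"fingers": 255}
    - {"x": 0,"y": 0,"z": 0,"ax": 0,"ay": 0,"az": 0,"fingers": 255}
    - {"x": 0,"y": 0,"z": 0,"ax": 0,"ay": 0,"az": 0,"fingers": 255}
    - {"x": 0,"y": 0,"z": 0,"ax": 0,"ay": 0,"az": 0,"fingers": 255}
    - {"x": 0,"y": 0,"z": 0,"ax": 0,"ay": 0,"az": 0,"fingers": 255}
    - {"x": 0,"y": 0,"z": 0,"ax": 0,"ay": 0,"az": 0,"fingers": 255}

```text
t: 6.97
tcp_pos: [0.538, -0.2401, -0.0183]
tool_rot: [-0.148, -0.692, 0.692, 0.147]
wrist_force: [0.4, -0.1, 0.6]
gripper_width: 0.0336
```

```bash
python3 - <<'E'
from h import *
togo(.5376,-.2401,-114.1); tilt()
E
```

```text
t 6.97 p [ 0.538  -0.2401 -0.0183] th -114.07 down [ 6.e-04 -3.e-04 -1.e+00] F [ 0.4 -0.1  0.6] T [-0.01 -0.19 -0.03] w 0.0336
tool x 0.0004 z 0.0002 ay 0.03
t 6.97 p [ 0.538  -0.2401 -0.0183] th -114.07 down [ 6.e-04 -3.e-04 -1.e+00] F [ 0.4 -0.1  0.6] T [-0.01 -0.19 -0.03] w 0.0336
level ax -0.000 az -0.038 deg
```

>>> servo_tool:
  steps:
    - {"x": 0,"y": -0.005,"z": 0,"ax": 0,"ay": 0,"az": 0,"fingers": 255}
    - {"x": 0,"y": -0.01,"z": 0,"ax": 0,"ay": 0,"az": 0,"fingers": 255}
    - {"x": 0,"y": -0.02,"z": 0,"ax": 0,"ay": 0,"az": 0,"fingers": 255}
    - {"x": 0,"y": -0.025,"z": 0,"ax": 0,"ay": 0,"az": 0,"fingers": 255}
    - {"x": 0,"y": -0.025,"z": 0,"ax": 0,"ay": 0,"az": 0,"fingers": 255}
    - {"x": 0,"y": -0.025,"z": 0,"ax": 0,"ay": 0,"az": 0,"fingers": 255}
    - {"x": 0,"y": -0.025,"z": 0,"ax": 0,"ay": 0,"az": 0,"fingers": 255}
    - {"x": 0,"y": -0.025,"z": 0,"ax": 0,"ay": 0,"az": 0,"fingers": 255}
    - {"x": 0,"y": -0.025,"z": 0,"ax": 0,"ay": 0,"az": 0,"fingers": 255}
    - {"x": 0,"y": -0.015,"z": 0,"ax": 0,"ay": 0,"az": 0,"fingers": 255}
    - {"x": 0,"y": -0.005,"z": 0,"ax": 0,"ay": 0,"az": 0,"fingers": 255}
    - {"x": 0,"y": 0,"z": 0,"ax": 0,"ay": 0,"az": 0,"fingers": 255}

```text
t: 7.97
tcp_pos: [0.5341, -0.2377, 0.2005]
tool_rot: [0.145, 0.692, -0.691, -0.15]
wrist_force: [-0.8, -0.1, -3.3]
gripper_width: 0.0333
```

```bash
python3 - <<'E'
from h import *
togo(.550,.239,-102.6); tilt()
E
```

```text
t 7.97 p [ 0.5341 -0.2377  0.2005] th -114.08 down [-0.0056  0.0037 -1.    ] F [-0.8 -0.1 -3.3] T [ 0.02 -0.02  0.01] w 0.0333
tool x 0.1799 z -0.4417 ay -11.48
t 7.97 p [ 0.5341 -0.2377  0.2005] th -114.08 down [-0.0056  0.0037 -1.    ] F [-0.8 -0.1 -3.3] T [ 0.02 -0.02  0.01] w 0.0333
level ax 0.061 az 0.377 deg
```

>>> servo_tool:
  steps:
    - {"x": 0.006,"y": 0,"z": -0.014,"ax": 0,"ay": 0,"az": 0,"fingers": 255}
    - {"x": 0.0112,"y": 0,"z": -0.0276,"ax": 0,"ay": 0,"az": 0,"fingers": 255}
    - {"x": 0.0112,"y": 0,"z": -0.0276,"ax": 0,"ay": 0,"az": 0,"fingers": 255}
    - {"x": 0.0112,"y": 0,"z": -0.0276,"ax": 0,"ay": 0,"az": 0,"fingers": 255}
    - {"x": 0.0112,"y": 0,"z": -0.0276,"ax": 0,"ay": 0,"az": 0,"fingers": 255}
    - {"x": 0.0112,"y": 0,"z": -0.0276,"ax": 0,"ay": 0,"az": 0,"fingers": 255}
    - {"x": 0.0112,"y": 0,"z": -0.0276,"ax": 0,"ay": 0,"az": 0,"fingers": 255}
    - {"x": 0.0112,"y": 0,"z": -0.0276,"ax": 0,"ay": 0,"az": 0,"fingers": 255}
    - {"x": 0.0112,"y": 0,"z": -0.0276,"ax": 0,"ay": 0,"az": 0,"fingers": 255}
    - {"x": 0.0112,"y": 0,"z": -0.0276,"ax": 0,"ay": 0,"az": 0,"fingers": 255}
    - {"x": 0.0112,"y": 0,"z": -0.0276,"ax": 0,"ay": 0,"az": 0,"fingers": 255}
    - {"x": 0.0112,"y": 0,"z": -0.0276,"ax": 0,"ay": 0,"az": 0,"fingers": 255}

```text
t: 8.97
tcp_pos: [0.5327, 0.1228, 0.1851]
tool_rot: [0.138, 0.692, -0.689, -0.164]
wrist_force: [0.4, -0.1, -3.7]
gripper_width: 0.0332
```

```bash
python3 - <<'E'
from h import *
togo(.550,.239,-114.1); tilt()
E
```

```text
t 8.97 p [0.5327 0.1228 0.1851] th -114.68 down [-0.0358  0.0114 -0.9993] F [ 0.4 -0.1 -3.7] T [-0.07 -0.04  0.02] w 0.0332
tool x 0.0328 z -0.1128 ay -0.58
t 8.97 p [0.5327 0.1228 0.1851] th -114.68 down [-0.0358  0.0114 -0.9993] F [ 0.4 -0.1 -3.7] T [-0.07 -0.04  0.02] w 0.0332
level ax -0.265 az 2.137 deg
```

>>> servo_tool:
  steps:
    - {"x": 0,"y": -0.015,"z": 0,"ax": -0.26,"ay": -0.58,"az": 2.1,"fingers": 255}
    - {"x": 0,"y": 0,"z": 0,"ax": 0,"ay": 0,"az": 0,"fingers": 255}
    - {"x": 0.0055,"y": 0,"z": -0.018,"ax": 0,"ay": 0,"az": 0,"fingers": 255}
    - {"x": 0.0055,"y": 0,"z": -0.018,"ax": 0,"ay": 0,"az": 0,"fingers": 255}
    - {"x": 0.0055,"y": 0,"z": -0.018,"ax": 0,"ay": 0,"az": 0,"fingers": 255}
    - {"x": 0.0055,"y": 0,"z": -0.016,"ax": 0,"ay": 0,"az": 0,"fingers": 255}
    - {"x": 0.0055,"y": 0,"z": -0.012,"ax": 0,"ay": 0,"az": 0,"fingers": 255}
    - {"x": 0.003,"y": 0,"z": -0.008,"ax": 0,"ay": 0,"az": 0,"fingers": 255}
    - {"x": 0,"y": 0,"z": 0,"ax": 0,"ay": 0,"az": 0,"fingers": 255}
    - {"x": 0,"y": 0,"z": 0,"ax": 0,"ay": 0,"az": 0,"fingers": 255}

```text
t: 9.8
tcp_pos: [0.5294, 0.2281, 0.1849]
tool_rot: [-0.135, -0.69, 0.694, 0.157]
wrist_force: [-0.1, -0.0, -3.8]
gripper_width: 0.0332
```

```bash
python3 - <<'E'
from h import *
togo(.550,.239,-114.1); tilt()
E
```

```text
t 9.80 p [0.5294 0.2281 0.1849] th -113.85 down [-3.070e-02  8.000e-04 -9.995e-01] F [-0.1 -0.  -3.8] T [ 0.   -0.02  0.03] w 0.0332
tool x -0.0144 z -0.0183 ay 0.25
t 9.80 p [0.5294 0.2281 0.1849] th -113.85 down [-3.070e-02  8.000e-04 -9.995e-01] F [-0.1 -0.  -3.8] T [ 0.   -0.02  0.03] w 0.0332
level ax -0.670 az 1.625 deg
```

>>> servo_tool:
  steps:
    - {"x": -0.008,"y": -0.006,"z": -0.009,"ax": -0.67,"ay": 0.25,"az": 1.6,"fingers": 255}
    - {"x": 0,"y": 0,"z": 0,"ax": 0,"ay": 0,"az": 0,"fingers": 255}
    - {"x": -0.006,"y": 0,"z": -0.009,"ax": 0,"ay": 0,"az": 0,"fingers": 255}
    - {"x": 0,"y": 0,"z": 0,"ax": 0,"ay": 0,"az": 0,"fingers": 255}
    - {"x": 0,"y": 0,"z": 0,"ax": 0,"ay": 0,"az": 0,"fingers": 255}

```text
t: 10.22
tcp_pos: [0.5515, 0.2358, 0.1913]
tool_rot: [-0.15, -0.691, 0.692, 0.148]
wrist_force: [0.1, 0.0, -4.3]
gripper_width: 0.0332
```

```bash
python3 - <<'E'
from h import *
togo(.550,.239,-114.1); tilt()
E
```

```text
t 10.22 p [0.5515 0.2358 0.1913] th -114.34 down [ 0.003  -0.0018 -1.    ] F [ 0.1  0.  -4.3] T [ 0.02 -0.01  0.03] w 0.0332
tool x 0.0027 z -0.0023 ay -0.24
t 10.22 p [0.5515 0.2358 0.1913] th -114.34 down [ 0.003  -0.0018 -1.    ] F [ 0.1  0.  -4.3] T [ 0.02 -0.01  0.03] w 0.0332
level ax -0.025 az -0.199 deg
```

>>> servo_tool:
  steps:
    - {"x": 0.0027,"y": 0.01,"z": -0.0023,"ax": -0.02,"ay": -0.24,"az": -0.2,"fingers": 255}
    - {"x": 0,"y": 0.01,"z": 0,"ax": 0,"ay": 0,"az": 0,"fingers": 255}
    - {"x": 0,"y": 0.01,"z": 0,"ax": 0,"ay": 0,"az": 0,"fingers": 255}
    - {"x": 0,"y": 0.008,"z": 0,"ax": 0,"ay": 0,"az": 0,"fingers": 255}
    - {"x": 0,"y": 0,"z": 0,"ax": 0,"ay": 0,"az": 0,"fingers": 255}
    - {"x": 0,"y": 0,"z": 0,"ax": 0,"ay": 0,"az": 0,"fingers": 255}

```text
t: 10.72
tcp_pos: [0.548, 0.2372, 0.1483]
tool_rot: [-0.147, -0.691, 0.692, 0.149]
wrist_force: [0.1, 0.7, -3.1]
gripper_width: 0.0332
```

```bash
python3 - <<'E'
from h import *
togo(.550,.239,-114.1); tilt()
a=snap('side','side4.png'); w=snap('wrist','w4.png')
o=np.zeros((560,800,3),np.uint8)
o[:,:430]=cv2.resize(a[190:400,190:351],(430,560)); o[:231,430:]=cv2.resize(w,(370,231))
cc=w[150:330,210:420]; o[240:557,430:800]=cv2.resize(cc,(370,317))
cv2.imwrite('pics/m5.png',cv2.convertScaleAbs(o[:,:,::-1],alpha=1.4))
E
```

```text
t 10.72 p [0.548  0.2372 0.1483] th -114.18 down [-0.0029 -0.0011 -1.    ] F [ 0.1  0.7 -3.1] T [ 0.04 -0.01 -0.03] w 0.0332
tool x -0.0010 z -0.0025 ay -0.08
t 10.72 p [0.548  0.2372 0.1483] th -114.18 down [-0.0029 -0.0011 -1.    ] F [ 0.1  0.7 -3.1] T [ 0.04 -0.01 -0.03] w 0.0332
level ax -0.127 az 0.126 deg
```

View pics/m5.png

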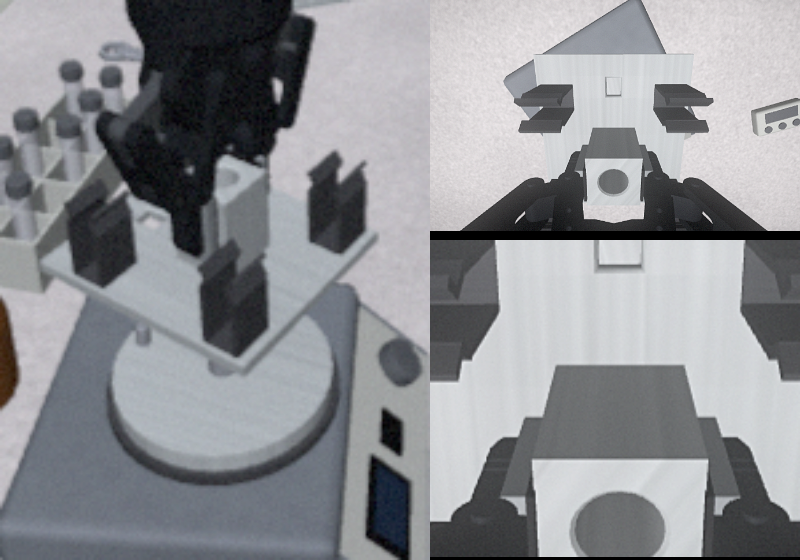

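The side view shows the carrier level above the hub, with the pin at about px (243,314). Now I correct and go down onto the shaft's taper.

>>> servo_tool:
  steps:
    - {"x": -0.001,"y": 0,"z": -0.0025,"ax": -0.13,"ay": -0.08,"az": 0.13,"fingers": 255}
    - {"x": 0,"y": 0,"z": 0,"ax": 0,"ay": 0,"az": 0,"fingers": 255}
    - {"x": 0,"y": 0,"z": 0,"ax": 0,"ay": 0,"az": 0,"fingers": 255}
    - {"x": 0,"y": 0.004,"z": 0,"ax": 0,"ay": 0,"az": 0,"fingers": 255}
    - {"x": 0,"y": 0.004,"z": 0,"ax": 0,"ay": 0,"az": 0,"fingers": 255}
    - {"x": 0,"y": 0.004,"z": 0,"ax": 0,"ay": 0,"az": 0,"fingers": 255}
    - {"x": 0,"y": 0,"z": 0,"ax": 0,"ay": 0,"az": 0,"fingers": 255}

```text
t: 11.4
tcp_pos: [0.5522, 0.2399, 0.138]
tool_rot: [0.149, 0.692, -0.691, -0.146]
wrist_force: [0.7, -0.4, -4.1]
gripper_width: 0.0333
```

```bash
python3 - <<'E'
from h import *
togo(.550,.239,-114.1); tilt()
E
```

```text
t 11.40 p [0.5522 0.2399 0.138 ] th -114.07 down [ 0.0058  0.0014 -1.    ] F [ 0.7 -0.4 -4.1] T [0.04 0.05 0.04] w 0.0333
tool x 0.0016 z 0.0017 ay 0.03
t 11.40 p [0.5522 0.2399 0.138 ] th -114.07 down [ 0.0058  0.0014 -1.    ] F [ 0.7 -0.4 -4.1] T [0.04 0.05 0.04] w 0.0333
level ax 0.209 az -0.272 deg
```

>>> servo_tool:
  steps:
    - {"x": 0.0016,"y": 0,"z": 0.0017,"ax": 0.2,"ay": 0,"az": -0.27,"fingers": 255}
    - {"x": 0,"y": 0,"z": 0,"ax": 0,"ay": 0,"az": 0,"fingers": 255}
    - {"x": 0,"y": 0.003,"z": 0,"ax": 0,"ay": 0,"az": 0,"fingers": 255}
    - {"x": 0,"y": 0.003,"z": 0,"ax": 0,"ay": 0,"az": 0,"fingers": 255}

```text
t: 11.73
tcp_pos: [0.5502, 0.2397, 0.1322]
tool_rot: [0.148, 0.692, -0.691, -0.147]
wrist_force: [-0.9, 4.2, 2.2]
gripper_width: 0.0333
```

```bash
python3 - <<'E'
from h import *
togo(.550,.239,-114.1); tilt()
E
```

```text
t 11.73 p [0.5502 0.2397 0.1322] th -114.08 down [ 6.0e-04  1.5e-03 -1.0e+00] F [-0.9  4.2  2.2] T [0.79 0.19 0.04] w 0.0333
tool x -0.0001 z 0.0007 ay 0.02
t 11.73 p [0.5502 0.2397 0.1322] th -114.08 down [ 6.0e-04  1.5e-03 -1.0e+00] F [-0.9  4.2  2.2] T [0.79 0.19 0.04] w 0.0333
level ax 0.094 az 0.006 deg
```

The shaft touches the carrier lightly (+y 4 N, up 6 N), so the shaft lies further towards +y. I'm shifting the target to y = 0.2425.

>>> servo_tool:
  steps:
    - {"x": 0,"y": -0.001,"z": -0.0025,"ax": 0.09,"ay": 0,"az": 0,"fingers": 255}
    - {"x": 0,"y": 0,"z": 0,"ax": 0,"ay": 0,"az": 0,"fingers": 255}
    - {"x": 0,"y": 0,"z": 0,"ax": 0,"ay": 0,"az": 0,"fingers": 255}

```text
t: 11.98
tcp_pos: [0.5511, 0.242, 0.1326]
tool_rot: [-0.147, -0.691, 0.692, 0.148]
wrist_force: [0.0, -0.6, -4.0]
gripper_width: 0.0335
```

```bash
python3 - <<'E'
from h import *
togo(.5495,.2425,-114.1); tilt()
E
```

```text
t 11.98 p [0.5511 0.242  0.1326] th -114.07 down [-7.e-04 -5.e-04 -1.e+00] F [ 0.  -0.6 -4. ] T [0.05 0.02 0.02] w 0.0335
tool x 0.0017 z 0.0002 ay 0.03
t 11.98 p [0.5511 0.242  0.1326] th -114.07 down [-7.e-04 -5.e-04 -1.e+00] F [ 0.  -0.6 -4. ] T [0.05 0.02 0.02] w 0.0335
level ax -0.045 az 0.024 deg
```

Free again. I continue down in small steps.

>>> servo_tool:
  steps:
    - {"x": 0.001,"y": 0.002,"z": 0,"ax": -0.04,"ay": 0,"az": 0.02,"fingers": 255}
    - {"x": 0,"y": 0.002,"z": 0,"ax": 0,"ay": 0,"az": 0,"fingers": 255}
    - {"x": 0,"y": 0,"z": 0,"ax": 0,"ay": 0,"az": 0,"fingers": 255}

```text
t: 12.23
tcp_pos: [0.55, 0.2421, 0.128]
tool_rot: [-0.147, -0.691, 0.692, 0.147]
wrist_force: [-0.2, -0.9, -4.3]
gripper_width: 0.0335
```

```bash
python3 - <<'E'
from h import *
togo(.5502,.2425,-114.1); tilt()
E
```

```text
t 12.23 p [0.55   0.2421 0.128 ] th -114.06 down [-5.e-04 -9.e-04 -1.e+00] F [-0.2 -0.9 -4.3] T [0.   0.02 0.02] w 0.0335
tool x -0.0000 z -0.0004 ay 0.04
t 12.23 p [0.55   0.2421 0.128 ] th -114.06 down [-5.e-04 -9.e-04 -1.e+00] F [-0.2 -0.9 -4.3] T [0.   0.02 0.02] w 0.0335
level ax -0.058 az 0.004 deg
```

>>> servo_tool:
  steps:
    - {"x": 0,"y": 0.002,"z": -0.0002,"ax": -0.05,"ay": 0,"az": 0,"fingers": 255}
    - {"x": 0,"y": 0.002,"z": 0,"ax": 0,"ay": 0,"az": 0,"fingers": 255}
    - {"x": 0,"y": 0.002,"z": 0,"ax": 0,"ay": 0,"az": 0,"fingers": 255}
    - {"x": 0,"y": 0,"z": 0,"ax": 0,"ay": 0,"az": 0,"fingers": 255}

```text
t: 12.57
tcp_pos: [0.5498, 0.2421, 0.121]
tool_rot: [-0.147, -0.691, 0.692, 0.148]
wrist_force: [0.1, 0.6, -3.3]
gripper_width: 0.033
```

```bash
python3 - <<'E'
from h import *
togo(.5500,.2422,-114.1); tilt()
E
```

```text
t 12.57 p [0.5498 0.2421 0.121 ] th -114.07 down [-7.e-04 -3.e-04 -1.e+00] F [ 0.1  0.6 -3.3] T [ 0.03  0.02 -0.04] w 0.0330
tool x -0.0001 z -0.0002 ay 0.03
t 12.57 p [0.5498 0.2421 0.121 ] th -114.07 down [-7.e-04 -3.e-04 -1.e+00] F [ 0.1  0.6 -3.3] T [ 0.03  0.02 -0.04] w 0.0330
level ax -0.030 az 0.030 deg
```

>>> servo_tool:
  steps:
    - {"x": 0,"y": 0.002,"z": 0,"ax": -0.03,"ay": 0,"az": 0.03,"fingers": 255}
    - {"x": 0,"y": 0.002,"z": 0,"ax": 0,"ay": 0,"az": 0,"fingers": 255}
    - {"x": 0,"y": 0.002,"z": 0,"ax": 0,"ay": 0,"az": 0,"fingers": 255}
    - {"x": 0,"y": 0.002,"z": 0,"ax": 0,"ay": 0,"az": 0,"fingers": 255}
    - {"x": 0,"y": 0,"z": 0,"ax": 0,"ay": 0,"az": 0,"fingers": 255}

```text
t: 12.98
tcp_pos: [0.5499, 0.2421, 0.112]
tool_rot: [0.147, 0.692, -0.692, -0.147]
wrist_force: [0.5, -0.2, -2.6]
gripper_width: 0.0337
```

```bash
python3 - <<'E'
from h import *
togo(.5500,.2422,-114.1); tilt()
E
```

```text
t 12.98 p [0.5499 0.2421 0.112 ] th -114.08 down [ 0.e+00  1.e-04 -1.e+00] F [ 0.5 -0.2 -2.6] T [-0.01 -0.01 -0.02] w 0.0337
tool x -0.0001 z -0.0002 ay 0.02
t 12.98 p [0.5499 0.2421 0.112 ] th -114.08 down [ 0.e+00  1.e-04 -1.e+00] F [ 0.5 -0.2 -2.6] T [-0.01 -0.01 -0.02] w 0.0337
level ax 0.006 az 0.002 deg
```

```bash
python3 - <<'E'
from h import *
a=cv2.imread('pics/side0.png')[280:370,225:325]; b=cv2.imread('pics/top0.png')[172:202,168:208]
o=np.zeros((540,800,3),np.uint8); o[:360,:400]=cv2.resize(a,(400,360),interpolation=2); o[:300,400:]=cv2.resize(b,(400,300),interpolation=2)
cv2.imwrite('pics/m6.png',cv2.convertScaleAbs(o[:360],alpha=1.5))
# hub rim in side & predicted circles for hub at candidates
for c in [(.550,.239),(.55,.242)]:
    print(c,'tip side',proj('side',[*c,.157]),'tip top',proj('top',[*c,.157]))
    for g in (-20,-16,-12,-8,-4,0):
        q=[c[0]+.05*np.cos(np.radians(g)),c[1]+.05*np.sin(np.radians(g)),.109]; print(g,np.round(proj('side',q)[0],1),np.round(proj('top',q)[0],1))
E
```

```text
(0.55, 0.239) tip side [[272.09562325 293.73540767]] tip top [[174.90301187 194.98735339]]
-20 [246.1 307.1] [188.8 179.5]
-16 [244.8 308.6] [187.5 179.1]
-12 [243.5 310.1] [186.2 178.7]
-8 [242.4 311.7] [184.9 178.5]
-4 [241.4 313.3] [183.5 178.3]
0 [240.5 315. ] [182.1 178.2]
(0.55, 0.242) tip side [[271.53941653 295.17571909]] tip top [[173.64745205 194.96480345]]
-20 [245.5 308.5] [187.6 179.5]
-16 [244.1 310. ] [186.3 179.1]
-12 [242.8 311.5] [185.  178.7]
-8 [241.7 313.1] [183.7 178.4]
-4 [240.7 314.8] [182.3 178.3]
0 [239.8 316.5] [180.9 178.2]
```

View pics/m6.png

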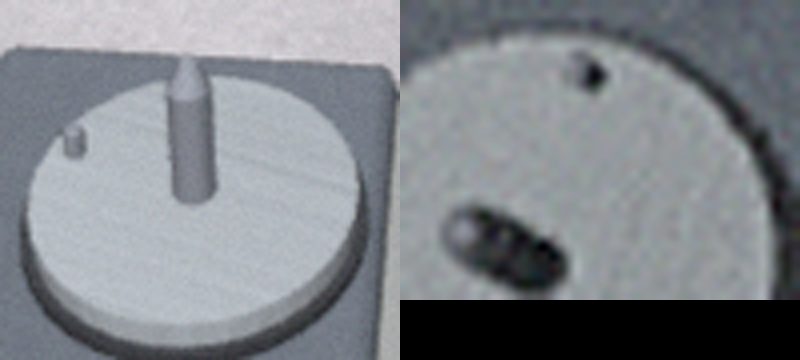

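Side view: shaft tip (272.2,294.5), pin top (243.2,312). Top view: shaft tip (174.2,194.5), pin top (186,178.5). Both put the pin at −12° ± 1.5°. I'll lower to just above the pin and turn about −12° in ay on the shaft.

>>> servo_tool:
  steps:
    - {"x": 0,"y": 0.002,"z": 0,"ax": 0,"ay": 0,"az": 0,"fingers": 255}
    - {"x": 0,"y": 0.002,"z": 0,"ax": 0,"ay": 0,"az": 0,"fingers": 255}
    - {"x": 0,"y": 0.002,"z": 0,"ax": 0,"ay": 0,"az": 0,"fingers": 255}
    - {"x": 0,"y": 0.002,"z": 0,"ax": 0,"ay": 0,"az": 0,"fingers": 255}
    - {"x": 0,"y": 0.002,"z": 0,"ax": 0,"ay": 0,"az": 0,"fingers": 255}
    - {"x": 0,"y": 0,"z": 0,"ax": 0,"ay": 0,"az": 0,"fingers": 255}

```text
t: 13.48
tcp_pos: [0.5499, 0.2421, 0.1009]
tool_rot: [0.147, 0.692, -0.692, -0.147]
wrist_force: [-0.7, 0.5, -3.9]
gripper_width: 0.0335
```

```bash
python3 - <<'E'
from h import *
togo(.5500,.2422,-102); tilt()
E
```

```text
t 13.48 p [0.5499 0.2421 0.1009] th -114.07 down [ 0.e+00  1.e-04 -1.e+00] F [-0.7  0.5 -3.9] T [ 0.02  0.06 -0.02] w 0.0335
tool x -0.0000 z -0.0002 ay -12.07
t 13.48 p [0.5499 0.2421 0.1009] th -114.07 down [ 0.e+00  1.e-04 -1.e+00] F [-0.7  0.5 -3.9] T [ 0.02  0.06 -0.02] w 0.0335
level ax 0.006 az -0.000 deg
```

>>> servo_tool:
  steps:
    - {"x": 0,"y": 0.002,"z": 0,"ax": 0,"ay": -2,"az": 0,"fingers": 255}
    - {"x": 0,"y": 0.002,"z": 0,"ax": 0,"ay": -2,"az": 0,"fingers": 255}
    - {"x": 0,"y": 0,"z": 0,"ax": 0,"ay": -2,"az": 0,"fingers": 255}
    - {"x": 0,"y": 0,"z": 0,"ax": 0,"ay": -1.5,"az": 0,"fingers": 255}
    - {"x": 0,"y": 0,"z": 0,"ax": 0,"ay": -1.5,"az": 0,"fingers": 255}
    - {"x": 0,"y": 0,"z": 0,"ax": 0,"ay": 0,"az": 0,"fingers": 255}
    - {"x": 0,"y": 0,"z": 0,"ax": 0,"ay": 0,"az": 0,"fingers": 255}

```text
t: 14.07
tcp_pos: [0.5499, 0.242, 0.0964]
tool_rot: [-0.09, -0.701, 0.701, 0.09]
wrist_force: [0.5, -0.1, -3.7]
gripper_width: 0.0333
```

```bash
python3 - <<'E'
from h import *
togo(.5500,.2422,-102); tilt()
E
```

```text
t 14.07 p [0.5499 0.242  0.0964] th -104.69 down [-2.e-04 -2.e-04 -1.e+00] F [ 0.5 -0.1 -3.7] T [-0.01  0.03 -0.  ] w 0.0333
tool x -0.0000 z -0.0003 ay -2.69
t 14.07 p [0.5499 0.242  0.0964] th -104.69 down [-2.e-04 -2.e-04 -1.e+00] F [ 0.5 -0.1 -3.7] T [-0.01  0.03 -0.  ] w 0.0333
level ax -0.014 az 0.010 deg
```

>>> servo_tool:
  steps:
    - {"x": 0,"y": 0,"z": 0,"ax": 0,"ay": -1.5,"az": 0,"fingers": 255}
    - {"x": 0,"y": 0,"z": 0,"ax": 0,"ay": -1.2,"az": 0,"fingers": 255}
    - {"x": 0,"y": 0.001,"z": 0,"ax": 0,"ay": 0,"az": 0,"fingers": 255}
    - {"x": 0,"y": 0.001,"z": 0,"ax": 0,"ay": 0,"az": 0,"fingers": 255}
    - {"x": 0,"y": 0.001,"z": 0,"ax": 0,"ay": 0,"az": 0,"fingers": 255}
    - {"x": 0,"y": 0,"z": 0,"ax": 0,"ay": 0,"az": 0,"fingers": 255}

```text
t: 14.57
tcp_pos: [0.55, 0.2419, 0.0933]
tool_rot: [-0.074, -0.703, 0.703, 0.074]
wrist_force: [-0.5, 0.3, -4.4]
gripper_width: 0.0332
```

```bash
python3 - <<'E'
from h import *
togo(.5500,.2422,-102); tilt()
E
```

```text
t 14.57 p [0.55   0.2419 0.0933] th -102.08 down [ 1.e-04 -2.e-04 -1.e+00] F [-0.5  0.3 -4.4] T [-0.07 -0.    0.02] w 0.0332
tool x 0.0001 z -0.0002 ay -0.08
t 14.57 p [0.55   0.2419 0.0933] th -102.08 down [ 1.e-04 -2.e-04 -1.e+00] F [-0.5  0.3 -4.4] T [-0.07 -0.    0.02] w 0.0332
level ax -0.010 az -0.010 deg
```

Pin-top contact would come at TCP z ≈ 0.0907, so I go down gently.

>>> servo_tool:
  steps:
    - {"x": 0,"y": 0.001,"z": 0,"ax": 0,"ay": 0,"az": 0,"fingers": 255}
    - {"x": 0,"y": 0.001,"z": 0,"ax": 0,"ay": 0,"az": 0,"fingers": 255}
    - {"x": 0,"y": 0.001,"z": 0,"ax": 0,"ay": 0,"az": 0,"fingers": 255}
    - {"x": 0,"y": 0,"z": 0,"ax": 0,"ay": 0,"az": 0,"fingers": 255}

```text
t: 14.9
tcp_pos: [0.5499, 0.2419, 0.0898]
tool_rot: [-0.075, -0.703, 0.703, 0.075]
wrist_force: [0.9, -0.0, -3.4]
gripper_width: 0.0333
```

```bash
python3 - <<'E'
from h import *
togo(.5500,.2422,-102); tilt()
E
```

```text
t 14.90 p [0.5499 0.2419 0.0898] th -102.13 down [-1.e-04 -2.e-04 -1.e+00] F [ 0.9 -0.  -3.4] T [-0.04  0.03  0.02] w 0.0333
tool x 0.0000 z -0.0003 ay -0.13
t 14.90 p [0.5499 0.2419 0.0898] th -102.13 down [-1.e-04 -2.e-04 -1.e+00] F [ 0.9 -0.  -3.4] T [-0.04  0.03  0.02] w 0.0333
level ax -0.014 az 0.003 deg
```

>>> servo_tool:
  steps:
    - {"x": 0,"y": 0.001,"z": 0,"ax": 0,"ay": 0,"az": 0,"fingers": 255}
    - {"x": 0,"y": 0.001,"z": 0,"ax": 0,"ay": 0,"az": 0,"fingers": 255}
    - {"x": 0,"y": 0,"z": 0,"ax": 0,"ay": 0,"az": 0,"fingers": 255}

```text
t: 15.15
tcp_pos: [0.5499, 0.2419, 0.0875]
tool_rot: [-0.075, -0.703, 0.703, 0.075]
wrist_force: [-0.0, -0.4, -3.2]
gripper_width: 0.0336
```

```bash
python3 - <<'E'
from h import *
togo(.5500,.2422,-102); tilt()
E
```

```text
t 15.15 p [0.5499 0.2419 0.0875] th -102.14 down [-2.e-04 -3.e-04 -1.e+00] F [-0.  -0.4 -3.2] T [ 0.02  0.05 -0.04] w 0.0336
tool x 0.0000 z -0.0003 ay -0.14
t 15.15 p [0.5499 0.2419 0.0875] th -102.14 down [-2.e-04 -3.e-04 -1.e+00] F [-0.  -0.4 -3.2] T [ 0.02  0.05 -0.04] w 0.0336
level ax -0.017 az 0.008 deg
```

No contact 3 mm below pin-top level, so the slot is apparently over the pin. Continuing down.

>>> servo_tool:
  steps:
    - {"x": 0,"y": 0.001,"z": 0,"ax": 0,"ay": 0,"az": 0,"fingers": 255}
    - {"x": 0,"y": 0.001,"z": 0,"ax": 0,"ay": 0,"az": 0,"fingers": 255}
    - {"x": 0,"y": 0,"z": 0,"ax": 0,"ay": 0,"az": 0,"fingers": 255}

```text
t: 15.4
tcp_pos: [0.5499, 0.2419, 0.0853]
tool_rot: [-0.075, -0.703, 0.703, 0.075]
wrist_force: [0.3, 0.3, -3.3]
gripper_width: 0.0334
```

>>> servo_tool:
  steps:
    - {"x": 0,"y": 0.001,"z": 0,"ax": 0,"ay": 0,"az": 0,"fingers": 255}
    - {"x": 0,"y": 0.001,"z": 0,"ax": 0,"ay": 0,"az": 0,"fingers": 255}
    - {"x": 0,"y": 0,"z": 0,"ax": 0,"ay": 0,"az": 0,"fingers": 255}

```text
t: 15.65
tcp_pos: [0.55, 0.2419, 0.0831]
tool_rot: [-0.075, -0.703, 0.703, 0.075]
wrist_force: [-0.3, 0.2, -3.1]
gripper_width: 0.0333
```

```bash
python3 - <<'E'
from h import *
togo(.5500,.2422,-102); tilt()
E
```

```text
t 15.65 p [0.55   0.2419 0.0831] th -102.14 down [-1.e-04 -3.e-04 -1.e+00] F [-0.3  0.2 -3.1] T [ 0.04  0.03 -0.01] w 0.0333
tool x 0.0000 z -0.0003 ay -0.14
t 15.65 p [0.55   0.2419 0.0831] th -102.14 down [-1.e-04 -3.e-04 -1.e+00] F [-0.3  0.2 -3.1] T [ 0.04  0.03 -0.01] w 0.0333
level ax -0.017 az 0.003 deg
```

>>> servo_tool:
  steps:
    - {"x": 0,"y": 0.001,"z": 0,"ax": 0,"ay": 0,"az": 0,"fingers": 255}
    - {"x": 0,"y": 0.001,"z": 0,"ax": 0,"ay": 0,"az": 0,"fingers": 255}
    - {"x": 0,"y": 0,"z": 0,"ax": 0,"ay": 0,"az": 0,"fingers": 255}

```text
t: 15.9
tcp_pos: [0.55, 0.2419, 0.0809]
tool_rot: [-0.075, -0.703, 0.703, 0.075]
wrist_force: [0.4, -0.4, -3.3]
gripper_width: 0.0333
```

>>> servo_tool:
  steps:
    - {"x": 0,"y": 0.001,"z": 0,"ax": 0,"ay": 0,"az": 0,"fingers": 255}
    - {"x": 0,"y": 0,"z": 0,"ax": 0,"ay": 0,"az": 0,"fingers": 255}

```text
t: 16.07
tcp_pos: [0.55, 0.2419, 0.0797]
tool_rot: [-0.075, -0.703, 0.703, 0.075]
wrist_force: [-0.1, -0.1, -3.7]
gripper_width: 0.0335
```

>>> servo_tool:
  steps:
    - {"x": 0,"y": 0.0007,"z": 0,"ax": 0,"ay": 0,"az": 0,"fingers": 255}
    - {"x": 0,"y": 0,"z": 0,"ax": 0,"ay": 0,"az": 0,"fingers": 255}

```text
t: 16.23
tcp_pos: [0.55, 0.2419, 0.079]
tool_rot: [-0.075, -0.703, 0.703, 0.075]
wrist_force: [-0.5, -0.6, -2.6]
gripper_width: 0.0331
```

Right near home now. I feel for contact in small steps.

>>> servo_tool:
  steps:
    - {"x": 0,"y": 0.0005,"z": 0,"ax": 0,"ay": 0,"az": 0,"fingers": 255}
    - {"x": 0,"y": 0,"z": 0,"ax": 0,"ay": 0,"az": 0,"fingers": 255}

```text
t: 16.4
tcp_pos: [0.5502, 0.242, 0.0788]
tool_rot: [-0.075, -0.703, 0.703, 0.075]
wrist_force: [-0.2, -0.8, -3.6]
gripper_width: 0.0332
```

>>> servo_tool:
  steps:
    - {"x": 0,"y": 0.0005,"z": 0,"ax": 0,"ay": 0,"az": 0,"fingers": 255}
    - {"x": 0,"y": 0,"z": 0,"ax": 0,"ay": 0,"az": 0,"fingers": 255}

```text
t: 16.57
tcp_pos: [0.5503, 0.242, 0.0788]
tool_rot: [0.075, 0.703, -0.703, -0.074]
wrist_force: [-0.5, 0.2, -3.8]
gripper_width: 0.0335
```

>>> servo_tool:
  steps:
    - {"x": 0,"y": 0.0008,"z": 0,"ax": 0,"ay": 0,"az": 0,"fingers": 255}

```text
t: 16.65
tcp_pos: [0.5505, 0.242, 0.0787]
tool_rot: [0.075, 0.703, -0.703, -0.074]
wrist_force: [-3.6, -0.7, 7.0]
gripper_width: 0.0337
```

```bash
python3 - <<'E'
from h import *
togo(.5500,.2422,-102); tilt()
a=snap('side','side5.png'); w=snap('wrist','w5.png')
o=np.zeros((560,800,3),np.uint8)
o[:,:430]=cv2.resize(a[190:400,190:351],(430,560),interpolation=2); o[:231,430:]=cv2.resize(w,(370,231))
o[240:557,430:800]=cv2.resize(w[110:210,260:377],(370,317),interpolation=2)
cv2.imwrite('pics/m7.png',cv2.convertScaleAbs(o[:,:,::-1],alpha=1.2))
E
```

```text
t 16.65 p [0.5505 0.242  0.0787] th -102.14 down [ 0.0014  0.     -1.    ] F [-3.6 -0.7  7. ] T [-0.16  0.57 -0.01] w 0.0337
tool x 0.0005 z -0.0001 ay -0.14
t 16.65 p [0.5505 0.242  0.0787] th -102.14 down [ 0.0014  0.     -1.    ] F [-3.6 -0.7  7. ] T [-0.16  0.57 -0.01] w 0.0337
level ax 0.019 az -0.081 deg
```

View pics/m7.png

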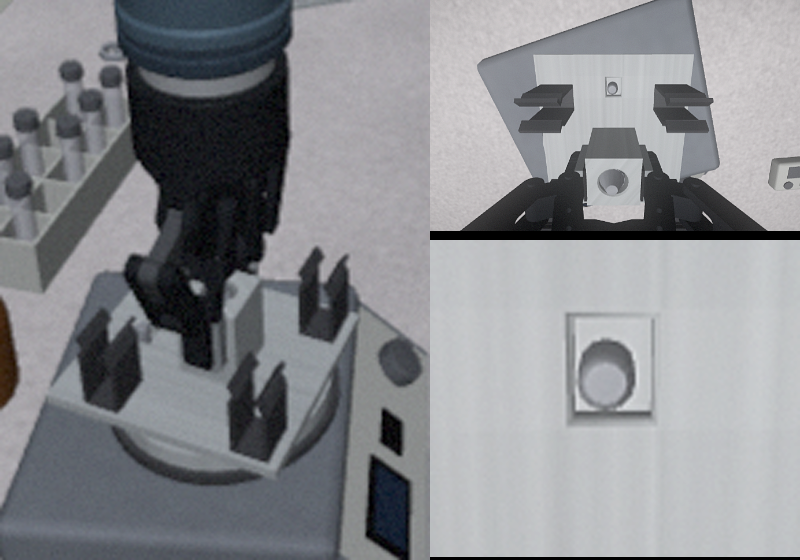

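The wrist view shows the drive pin standing through the slot, and the underside stops at home height (TCP 0.0787 as predicted; press about 11 N). Now I relax, release and retract straight up.

>>> servo_tool:
  steps:
    - {"x": 0,"y": 0,"z": 0,"ax": 0,"ay": 0,"az": -0.08,"fingers": 255}
    - {"x": 0,"y": 0,"z": 0,"ax": 0,"ay": 0,"az": 0,"fingers": 255}
    - {"x": 0,"y": 0,"z": 0,"ax": 0,"ay": 0,"az": 0,"fingers": 0}
    - {"x": 0,"y": 0,"z": 0,"ax": 0,"ay": 0,"az": 0,"fingers": 0}
    - {"x": 0,"y": 0,"z": 0,"ax": 0,"ay": 0,"az": 0,"fingers": 0}
    - {"x": 0,"y": 0,"z": 0,"ax": 0,"ay": 0,"az": 0,"fingers": 0}
    - {"x": 0,"y": 0,"z": 0,"ax": 0,"ay": 0,"az": 0,"fingers": 0}
    - {"x": 0,"y": 0,"z": 0,"ax": 0,"ay": 0,"az": 0,"fingers": 0}

```text
t: 17.42
tcp_pos: [0.5523, 0.2424, 0.0791]
tool_rot: [0.076, 0.704, -0.703, -0.074]
wrist_force: [0.3, 0.2, 0.1]
gripper_width: 0.0858
```

```bash
python3 - <<'E'
from h import *
tilt()
E
```

```text
t 17.42 p [0.5523 0.2424 0.0791] th -102.15 down [ 0.0037  0.0013 -1.    ] F [0.3 0.2 0.1] T [-0.02 -0.01  0.01] w 0.0858
level ax 0.120 az -0.192 deg
```

>>> servo_tool:
  steps:
    - {"x": 0.002,"y": -0.005,"z": 0,"ax": 0.12,"ay": 0,"az": -0.19,"fingers": 0}
    - {"x": 0,"y": -0.01,"z": 0,"ax": 0,"ay": 0,"az": 0,"fingers": 0}
    - {"x": 0,"y": -0.015,"z": 0,"ax": 0,"ay": 0,"az": 0,"fingers": 0}
    - {"x": 0,"y": -0.015,"z": 0,"ax": 0,"ay": 0,"az": 0,"fingers": 0}
    - {"x": 0,"y": -0.02,"z": 0,"ax": 0,"ay": 0,"az": 0,"fingers": 0}
    - {"x": 0,"y": -0.025,"z": 0,"ax": 0,"ay": 0,"az": 0,"fingers": 0}
    - {"x": 0,"y": -0.025,"z": 0,"ax": 0,"ay": 0,"az": 0,"fingers": 0}
    - {"x": 0,"y": -0.025,"z": 0,"ax": 0,"ay": 0,"az": 0,"fingers": 0}
    - {"x": 0,"y": 0,"z": 0,"ax": 0,"ay": 0,"az": 0,"fingers": 0}

```text
t: 18.17
tcp_pos: [0.5489, 0.2429, 0.2304]
tool_rot: [-0.074, -0.703, 0.703, 0.075]
wrist_force: [0.3, 0.3, -0.3]
gripper_width: 0.0857
```

```bash
python3 - <<'E'
from h import *
tilt()
a=snap('side','side6.png'); w=snap('wrist','w6.png')
o=np.zeros((500,800,3),np.uint8)
o[:500,:400]=cv2.resize(a[140:400,140:348],(400,500),interpolation=2); o[:250,400:]=cv2.resize(w,(400,250)); o[250:,400:]=cv2.resize(robot.capture('top'),(400,250))
cv2.imwrite('pics/m8.png',cv2.convertScaleAbs(o[:,:,::-1],alpha=1.3))
E
```

```text
t 18.17 p [0.5489 0.2429 0.2304] th -102.13 down [-1.5e-03 -5.0e-04 -1.0e+00] F [ 0.3  0.3 -0.3] T [-0.01 -0.05 -0.01] w 0.0857
level ax -0.044 az 0.078 deg
```

View pics/m8.png

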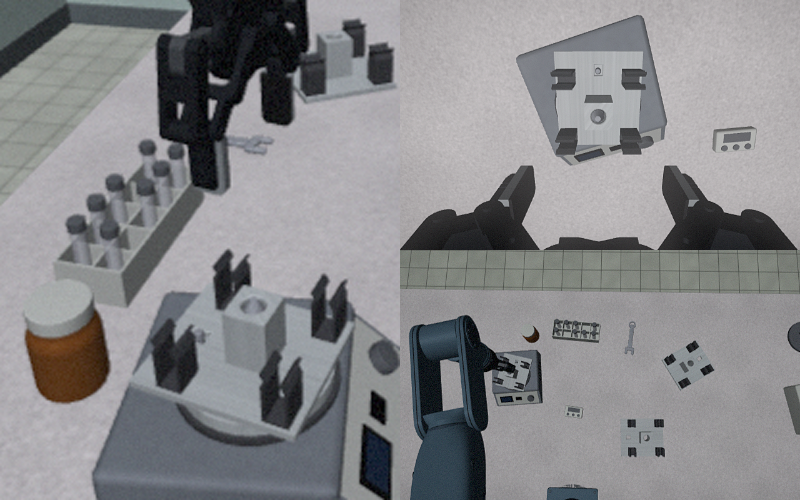

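```bash
python3 -c "
from workcell import robot
print(robot.job_done())"
```

```text
the job is handed in; nothing more can be done
None
```

The smallest carrier is on the drive shaft with its slot over the drive pin, lying home on the hub. I let go, backed the gripper away and handed the job in at about 18 s.

**How it went:**
- **First grasp missed:** the jaws closed just above the collar. The fingertips really sit about 37–40 mm short of the reported TCP, and both the wrist and side views showed it. I allowed for that and the second grasp held (34 mm opening).
- **Shaft contact:** the carrier touched the shaft's taper lightly on the way down, about 4 N sideways and 6 N up. I shifted it about 2.5 mm and it went on freely.
- **Pin:** I turned the carrier about 12° on the shaft, and the slot then went over the pin without touching it.

**Last checks:**
- **Height:** the carrier stopped within about 0.2 mm of the expected home height, under a final press of about 11 N. That is a little more than the few newtons asked for and well under the 60 N limit.
- **Pictures:** before release, the wrist view showed the pin standing in the slot. After I retracted, the side, top and wrist views showed the carrier lying flat on the hub. The rack, jar, timer and spanner looked undisturbed; I did not measure their positions again.
- **Disagreement:** apart from the fingertip offset, the shaft's y position by feel was about 2–3 mm off my camera estimate (0.242 against 0.239).

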